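# Empty the strip-down tray into the scrap bin

## Task

The scrap bin's steel cover has no handle: slide the pry lever's blade into the notch under the cover's edge, lever it up and swing it well back so that it stays open, and lay the lever down on the bench. Then carry the open-ended tray of worn power-tool parts level by its fin and tip all four parts into the bin. Stand the empty tray upright on the bench again, without disturbing the other things on the bench.

Things in the scene. Friction and masses are not known exactly. Their poses are not given: they have to be found in the camera images.
- bin: scrap bin, grey sheet-steel box fixed to the bench, 220 (its x) x 200 (y) x 120 high, walls 5, open top closed by the cover. Origin: centre of its underside; z up. Its x axis points from the pry notch to the hinge; that is roughly to the robot's left (+y)
- bin_mouth (a point): centre of the bin's open top, 120 above the bench (underside of the shut cover)
- notch (a point): centre of the pry notch in the bin's -x wall, on its outer face: a slot 100 wide (bin y) and 19 high (from 101 above the bench up to the cover's underside at 120); the blade enters it along the bin's +x
- cover (a joint): angle of the cover, a plain bare-steel plate 220 x 204 x 5 mm, 0.25 kg, lying on the bin; 0 shut, 1.57 upright, stop at 1.95; stiff hinge, stays where it is left; about 4 N at its edge lifts it. The hinge runs along the bin's y axis at bin x +110, 120 above the bench
- cover_hinge (a point): middle of the hinge line, bin x +110, 120 above the bench; its axes are the bin's
- cover_edge (a point): middle of the cover's free edge, on its underside, 220 from the hinge; directly over the notch when shut
- lever: pry lever, 190 long, lying on the bench, 0.12 kg: black plastic handle 100 long x 22 wide x 24 high (from x -100 to 0), flat steel blade 26 wide x 3 thick from x 0 to +90, its mid-plane 12 above the underside. Origin: on the underside where handle meets blade; x points to the blade's tip, z up
- lever_grip (a point): grip point inside the handle, x -30, 20 above the underside; grip across y (22 mm)
- lever_tip (a point): tip of the blade, x +90, 12 above the underside
- tray: grey plastic scoop tray, 164 long (x) x 136 wide (y) with walls 46 high on both sides and the +x end, the -x end fully OPEN with no lip (parts slide out if it tilts); floor 4 thick. An arch 30 long (x), 148 wide and 90 high stands over its middle and carries an upright grip fin 60 (x) x 12 (y), from 90 to 135 high. 0.28 kg, about 0.75 kg with the parts. Origin: centre of its underside; z up
- tray_grip (a point): centre of the grip fin, 113 above the tray's underside; pinch across the tray's y (12 mm). The flat fin can be pinched at any pitch in the tray's x-z plane
- tray_lip (a point): middle of the open end's floor edge, tray x -82, 4 above the underside
- motor_a: small worn motor, steel cylinder 34 diameter, 60 long with its shaft, lying along its x; origin under its middle. In the tray
- motor_b: second motor, the same as motor_a
- gear: dark steel gear wheel 60 diameter, 16 thick, with a hub to 24; origin: centre of its underside. In the tray
- block: aluminium bearing block 58 x 42 x 22 with a round boss to 32; origin: centre of its underside. In the tray
- screwdriver: screwdriver 190 long (bystander, leave alone)
- pliers: blue-handled pliers 155 long (bystander, leave alone)
- gearmotor: geared motor with a square aluminium end, 135 long, 60 high (bystander, leave alone)
- grip_shell: black half shell of a power tool's grip, 190 long, 34 high (bystander, leave alone)
- spray_can: aluminium spray can 52 diameter, 150 high (bystander, leave alone)
- wrench: steel wrench 170 long (bystander, leave alone)

How it is judged:
By the outcome, as a careful person would: the job done as asked, in the order asked, and still so for the second after the job is handed in, with the robot touching nothing.
It also fails if it takes over 72 s, if anything falls off the work surface, if the arm or the gripper's body presses on something with over 40 N, if the wrist force passes 120 N, or if a joint passes its speed limit or range.

## Robot

A 7-joint arm with a two-finger parallel gripper is mounted at the origin on the work surface. World frame = base frame: x ahead of the robot, y to its left, z up, the work surface at z = 0. Lengths are in m, angles in rad, forces in N, time in s.
With the tool pointing down it reaches from about 0.4 to 0.9 m from the base axis. Payload 5.5 kg.
Tool frame: the origin (TCP) lies on the centre line of the jaws, within the pads' length; the fingertips stand 25 mm ahead of it and the grasp point (between the pads) lies 6 mm ahead of it; z points along the fingers, y is the line along which they close (so a half turn about z gives the same grasp; the last joint's range is limited). The gripper opens to 85 mm and grips with 20 to 120 N. Pads are 22 mm wide; open, the fingers measure 114 mm over their backs; the gripper's body (76 mm by 85 mm) begins 54 mm behind the grasp point. The pads swing forward as they close: fully open they stand 13 mm farther back than shut.
Start: joints at [1.379, 0.501, -0.427, 1.55, 0.221, 1.138, -0.21], TCP at [0.286, -0.584, 0.256] pointing down, gripper open.
Joint ranges: [-2.88, 2.88], [-0.31, 2.03], [-1.54, 1.56], [0.2, 2.42], [-1.41, 4.55], [0.19, 2.02], [-2.57, 2.57]. Speed limits (rad/s): [2.57, 2.57, 3.14, 3.14, 3.14, 3.14, 3.14].

## Interface

Orientations are given as a unit quaternion [w, x, y, z].
In Python, from plant import r gives the robot as it stands. The module is installed in compiled form; this text tells all that it offers.
- The arm moves only by the tool send_rows, never from a script. Its argument "deltas" is a list of rows, each a list of 7 numbers: the shift along the tool's x, y, z in m, then the turn, a rotation vector about the tool's x, y, z in degrees, then the closure, from 0 (fully open) to 1 (shut). A call has 1 to 20 rows; each row shifts and turns the commanded pose from where the row before left it, along the tool's axes as they then stand; what a row does not reach is not made up. A row lasts 1/10 s, in which the tool goes at most 50 mm and 8.59 degrees, less where a joint would pass 70% of its speed; a pose out of reach is approached as far as the arm can. A call with a gripper value outside its range is refused whole. The fingers move at their own pace and stop on an object; the grip force is fixed at half the most. Time passes only in rows, so rows that do not move let the fingers close. It gives the time, the measured TCP pose, the force, the opening and the grip force at its end, in the units of the state.
- r.state(): the state, without advancing time (a new reading comes with each control period).
- r.snapshot(name): name is "side" or "top"; returns a dict with "img" (384x512x3 uint8, blue, green, red), "z_map" (384x512 float32, m along the optical axis (not along the pixel's ray), 0 where there is no reading), "fx", "fy", "cx", "cy" (pixels), "rvec" (rotation vector, rad) and "tvec" (3), from world to camera coordinates, as OpenCV has them. Camera axes: x right, y down, z forward; pixel columns grow to the right and rows downward; lengths in m; the calibration is good to about 2 mm. A picture is of the moment at which its call begins.
- r.close_job(): hands the job in; it is judged then, once.
The state is a dict: "time": time; "q": joint angles; "qd": joint speeds; "joint_efforts": joint torques, N m; "position": TCP position; "orientation": TCP orientation; "contact_force": force on the tool from outside, world axes, zero at the start; "moment": the same for the moment, N m; "width": opening from 0.0 (shut) to 1.0 (fully open); "grasp_force": force on a finger pad.
Only numpy, scipy, OpenCV 4.12 (cv2) and the standard library are available. Lean on these libraries where they do the work, as an engineer would, in place of code of your own. Each camera call takes 0.05 s, during which the arm holds its last target. There are 200 camera calls.

## Working session

There is one attempt and no reset: what is moved stays moved. The work goes in short steps, Python scripts to look and compute and a tool call to move; the robot and the scene stay as the last step left them, time stands still between calls to the robot, and variables do not carry over. Pictures are saved under pics/ and viewed, at most 10 in all, crops included, and the job is handed in when it is done.

Besides the shell and the picture viewer there is one more tool, called after "Request:" by a JSON object that holds its "op" and its "data", one argument or row to a line. send_rows: Moves the arm, as the interface text tells. Its arguments: {"type":"object","properties":{"deltas":{"type":"array","items":{"type":"array","items":{"type":"number"}}}},"required":["deltas"]}

```bash
mkdir -p pics; ls; cat > h.py <<'E'
import numpy as np, cv2
from scipy.spatial.transform import Rotation as R
from plant import r
def snap(n):
    s=r.snapshot(n); s['R']=cv2.Rodrigues(np.array(s['rvec'],float))[0]; s['t']=np.array(s['tvec'],float).ravel(); return s
def cloud(s):
    v,u=np.mgrid[:384,:512]; z=s['z_map']
    p=np.stack([(u-s['cx'])/s['fx']*z,(v-s['cy'])/s['fy']*z,z],-1)
    return (p-s['t'])@s['R']   # world, HxWx3
def proj(s,P):
    c=np.atleast_2d(P)@s['R'].T+s['t']; return c[:,:2]/c[:,2:]*[s['fx'],s['fy']]+[s['cx'],s['cy']]
def ray(s,u,v,h):
    d=np.array([(u-s['cx'])/s['fx'],(v-s['cy'])/s['fy'],1])@s['R']; o=-s['t']@s['R']
    return o+d*(h-o[2])/d[2]
def tool():
    st=r.state(); q=st['orientation']; return np.array(st['position']),R.from_quat([q[1],q[2],q[3],q[0]]),st
E
python3 - <<'E'
from h import *
ims=[]
for n in('top','side'):
    s=snap(n); np.savez(f'{n}.npz',**{k:s[k] for k in s}); cv2.imwrite(f'pics/{n}0.png',cv2.resize(s['img'],(800,600)))
    print(n,-s['t']@s['R'],s['fx'])
p,o,st=tool(); print(st['time'],p,o.as_matrix().round(3),st['width'])
E
```

```text
pics
top [ 0.37522962 -0.11901222  1.12713035] 397.9383248574681
side [ 0.35316034 -0.97502069  0.58029328] 385.67819909688933
0.1 [ 0.28525241 -0.58344147  0.25539146] [[ 0.898  0.439 -0.001]
 [ 0.439 -0.898  0.002]
 [ 0.    -0.002 -1.   ]] 0.9979576813294203
```

View pics/top0.png

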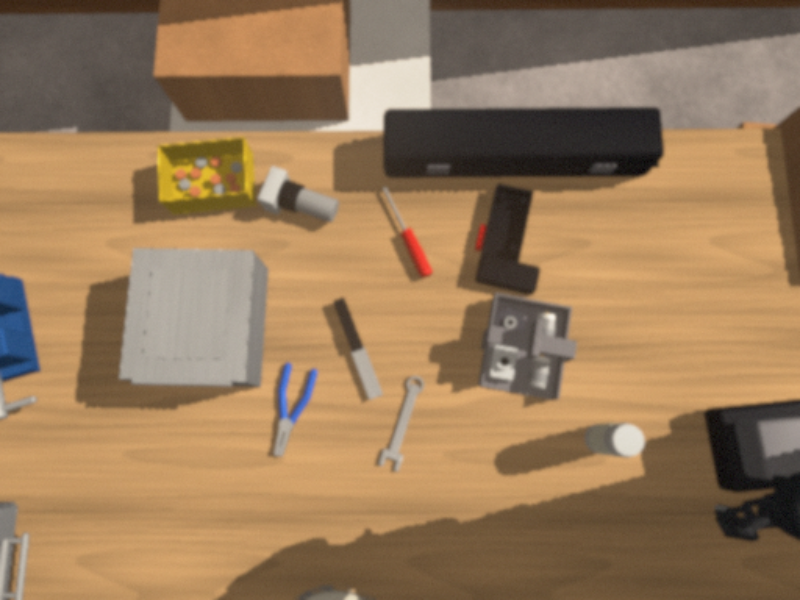

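View pics/side0.png

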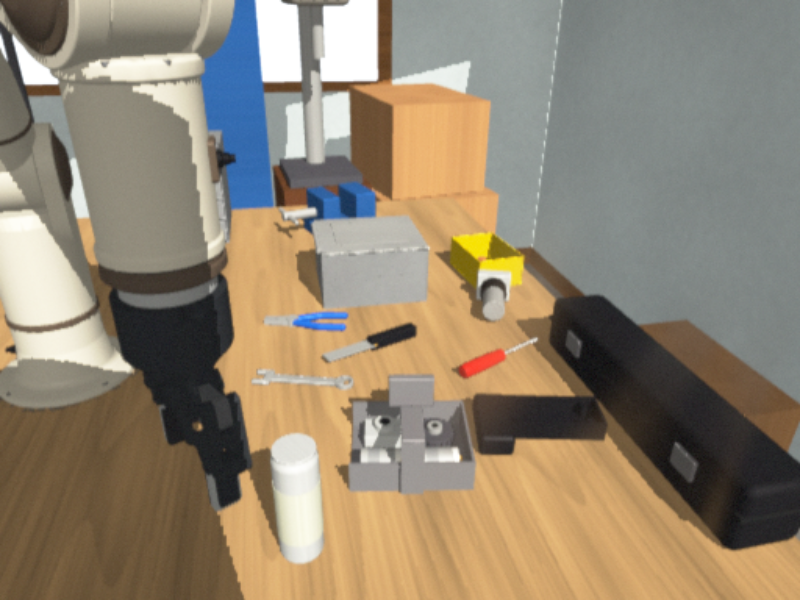

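The top view shows the bin (195,315), lever (355,345) with its handle at upper left, pliers close to the bin at (295,410), and the tray (528,345). In the side view the tray's arch runs along world y. I still need to find which tray end is open.

```bash
cat > m.py <<'E'
from h import *
L=lambda n:dict(np.load(n+'.npz'))
t=L('top'); s=L('side'); Ct=cloud(t); Cs=cloud(s)
def box(m,C,name):
    p=C[m][:,:2].astype(np.float32); rc=cv2.minAreaRect(p*1000); print(name,len(p),[np.round(x,1) for x in rc], C[m][:,2].mean().round(4)); return p
x,y,z=[Ct[...,i] for i in range(3)]
print('bench z',np.median(z[(abs(x-.3)<.1)&(abs(y+.0)<.3)]))
m=(z>.11)&(z<.14)&(y>-.02)&(y<.4)&(x>.15)&(x<.6)
m=cv2.erode(m.astype(np.uint8),np.ones((3,3)))>0
p=box(m,Ct,'cover')
# tray: region
reg=(y<-.15)&(y>-.45)&(x>.15)&(x<.42)
for lo,hi,n in((.12,.15,'fin'),(.075,.1,'arch'),(.036,.055,'walls')):
    mm=reg&(z>lo)&(z<hi); box(mm,Ct,n)
# height map crop of tray
v,u=np.where(reg&(z>.01)); print(u.min(),u.max(),v.min(),v.max())
print((z[186:258:3,304:372:3]*1000).astype(int))
hsv=cv2.cvtColor(t['img'],cv2.COLOR_BGR2HSV)
vv,uu=np.mgrid[:384,:512]
lr=(uu>208)&(uu<246)&(vv>186)&(vv<258)
hd=lr&(hsv[...,2]<70)&(z>.015); bl=lr&(hsv[...,1]<60)&(z>.006)
for mk,nm,h in((hd,'handle',.024),(bl,'blade',.0135)):
    pts=np.array([ray(t,a,b,h)[:2] for b,a in zip(*np.where(mk))],np.float32)*1000
    print(nm,len(pts),cv2.minAreaRect(pts), cv2.boxPoints(cv2.minAreaRect(pts)).round(0).tolist())
# everything heights>8mm
print('cover edges',cv2.boxPoints(cv2.minAreaRect(p*1000)).round(1).tolist())
E
python3 m.py
```

```text
bench z 0.0014523787723851572
cover 4382 [array([521.9, 236.5]), array([201.3, 152.4]), np.float64(89.5)] 0.1266
fin 109 [array([ 357.4, -442.4]), array([43.3, 14.9]), np.float64(0.4)] 0.138
arch 54 [array([ 358.1, -440.9]), array([12.4, 42.4]), np.float64(89.4)] 0.0881
walls 34 [array([ 357.4, -441.4]), array([44. , 13.2]), np.float64(0.4)] 0.0459
375 397 272 290
[[   0    3    2    0   -1    3   -1   -1    2    8   19   26   30    4
     0    3    0    0    0    0    2    2    2]
 [   4    0    2   -1   33   38   47   47   46    1    0    0    0    1
    -3    0    0    2    0    2    3    0    1]
 [   2    0    1    0   44 1127    8   15   24   35   35   43   44   44
    45    3    1    0    0    2    4    0    2]
 [   0    0    1    3   49    5    6    3    4    7    0    4   16   17
    28   31   39   50   46   45    0   -1    2]
 [   1    3    0    4   47   10   21   25   22    6    1    2    1    2
     3    4    2   10   19   26   44    0    3]
 [   0    1   -3   12   18   20   21   18   19   17   20    4    7    8
    34   36   33    4    6   16   46    6    0]
 [   0   -1  
[... 1948 characters left out ...]
    0    2    0    7    4    7
     4    7    5   31   -2    1   -2    2    1]
 [   0    1   -2    0    1    3 1127    4    4    2    4    2    1    0
     4    2    4    4    6    5    7    1    0]]
handle 65 ((557.5922241210938, -19.464685440063477), (85.4951400756836, 11.608513832092285), 21.91741371154785) [[516.0, -30.0], [520.0, -41.0], [599.0, -9.0], [595.0, 2.0]]
blade 296 ((473.394775390625, -52.42344665527344), (92.0733871459961, 25.114965438842773), 21.655027389526367) [[426.0, -58.0], [435.0, -81.0], [521.0, -47.0], [512.0, -24.0]]
cover edges [[444.79998779296875, 136.5], [597.2000122070312, 135.1999969482422], [599.0, 336.3999938964844], [446.6000061035156, 337.79998779296875]]
```

```bash
cat > m2.py <<'E'
from h import *
L=lambda n:dict(np.load(n+'.npz'))
t=L('top'); s=L('side'); Ct=cloud(t); Cs=cloud(s)
vv,uu=np.mgrid[:384,:512]
z=Ct[...,2]
def rect(mk,h,nm,img=t):
    p=np.array([ray(img,a,b,h)[:2] for b,a in zip(*np.where(mk))],np.float32)*1000
    q=cv2.minAreaRect(p); print(nm,len(p),np.round(q[0],1),np.round(q[1],1),round(q[2],1),cv2.boxPoints(q).round(0).tolist()); return p
rect((z>.115)&(z<.14)&(uu>70)&(uu<180)&(vv>150)&(vv<260),.125,'cover')
tr=(uu>300)&(uu<375)&(vv>183)&(vv<262)
rect(tr&(z>.127)&(z<.15),.135,'fin')
rect(tr&(z>.08)&(z<.097),.09,'arch')
rect(tr&(z>.04)&(z<.056),.046,'walls')
# side cloud checks
x,y,zs=[Cs[...,i] for i in range(3)]
m=(zs>.115)&(zs<.14)&(y>.05)&(y<.45)&(x>.35)&(x<.75); q=cv2.minAreaRect((Cs[m][:,:2]*1000).astype(np.float32)); print('cover side',m.sum(),q,np.median(zs[m]))
m=(zs>.04)&(zs<.11)&(y>.05)&(y<.2)&(x>.35)&(x<.75); P=Cs[m]; print('front wall', np.polyfit(P[:,0],P[:,1],1),P[:,0].min(),P[:,0].max(),len(P), P[:,1].mean())
m=(zs>.1)&(zs<.15)&(y<-.15)&(y>-.45)&(x>.35)&(x<.65); P=Cs[m]; q=cv2.minAreaRect((P[:,:2]*1000).astype(np.float32)); print('fin side',m.sum(),P.mean(0),P[:,0].min(),P[:,0].max(),np.polyfit(P[:,0],P[:,1],1),P[:,2].max())
# other objects in top
for (a,b,c,d,n) in ((165,225,95,145,'gearmotor'),(170,210,225,300,'pliers'),(240,280,235,305,'wrench'),(300,350,115,190,'shell'),(370,420,265,300,'can'),(240,280,115,180,'screwdriver')):
    m=(z>.01)&(z<.2)&(uu>a)&(uu<b)&(vv>c)&(vv<d)&(t['img'].std(-1)>=0)
    P=Ct[m]; print(n,len(P),np.round(cv2.boxPoints(cv2.minAreaRect((P[:,:2]*1000).astype(np.float32)))).tolist(),P[:,2].max().round(3))
E
python3 m2.py
```

```text
cover 6857 [557.5 235.7] [205.4 228. ] 88.7 [[441.0, 136.0], [669.0, 130.0], [674.0, 336.0], [446.0, 341.0]]
fin 128 [ 518.4 -333.1] [13.3 60.4] 79.5 [[487.0, -334.0], [547.0, -345.0], [549.0, -332.0], [490.0, -321.0]]
arch 578 [ 514.5 -332.4] [149.2  48.3] 75.0 [[472.0, -398.0], [518.0, -411.0], [557.0, -267.0], [510.0, -254.0]]
walls 333 [ 518.9 -335.4] [151.2 164.2] 79.5 [[424.0, -395.0], [586.0, -425.0], [613.0, -276.0], [452.0, -246.0]]
cover side 1670 ((557.531005859375, 239.71328735351562), (210.5773468017578, 228.33383178710938), 88.85332489013672) 0.128191939055474
front wall [-0.03324952  0.15909928] 0.44918465394031964 0.6688897820670152 1361 0.14062493544782775
fin side 515 [ 0.51727165 -0.33616646  0.12177817] 0.3528167584649328 0.5477641854011398 [ 0.03702267 -0.35531724] 0.14997674506534536
gearmotor 942 [[738.0, 19.0], [805.0, -5.0], [850.0, 123.0], [783.0, 146.0]] 0.066
pliers 469 [[323.0, 72.0], [478.0, 36.0], [492.0, 94.0], [336.0, 130.0]] 0.021
wrench 117 [[305.0, -73.0], [305.0, -154.0], [467.0, -153.0], [467.0, -72.0]] 0.018
shell 1160 [[605.0, -251.0], [605.0, -364.0], [824.0, -363.0], [824.0, -251.0]] 0.05
can 679 [[326.0, -448.0], [348.0, -494.0], [392.0, -473.0], [370.0, -427.0]] 0.157
screwdriver 344 [[646.0, -151.0], [657.0, -174.0], [829.0, -94.0], [818.0, -71.0]] 0.033
```

```bash
python3 - <<'E'
from h import *
t=cv2.imread('pics/top0.png')
a=dict(np.load('top.npz'))['img'][150:255,70:180]; b=dict(np.load('side.npz'))['img'][130:200,190:285]
f=lambda i:cv2.resize(i,(400,int(400*i.shape[0]/i.shape[1])),interpolation=cv2.INTER_CUBIC)
a,b=f(a),f(b); c=np.zeros((max(len(a),len(b)),800,3),np.uint8); c[:len(a),:400]=a; c[:len(b),400:]=b
c=np.clip((c.astype(float)-60)*1.6,0,255).astype(np.uint8)
cv2.imwrite('pics/bin.png',c)
E
```

```text
(no output)
```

View pics/bin.png

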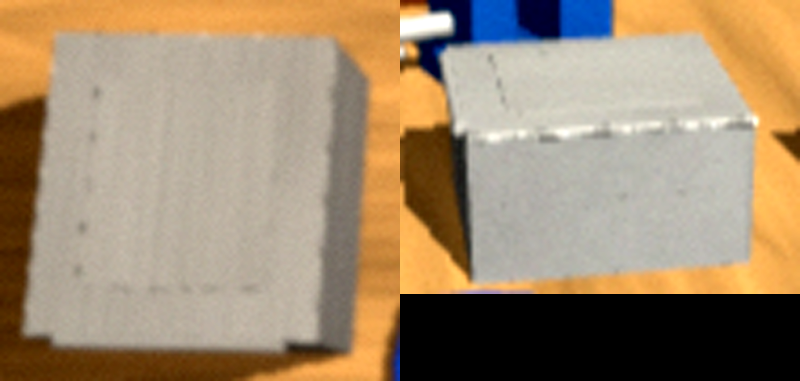

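```bash
python3 - <<'E'
from h import *
L=lambda n:dict(np.load(n+'.npz'))
t=L('top'); s=L('side'); Ct=cloud(t); Cs=cloud(s)
np.set_printoptions(linewidth=250)
# front wall, sampled by rows
for v in range(156,172): print(v,(Cs[v,200:276:5,1]*1000).astype(int), (Cs[v,240,2]*1000).astype(int))
print('gray'); g=cv2.cvtColor(s['img'],cv2.COLOR_BGR2GRAY); print(g[156:174,200:276:5])
m=(Cs[...,2]>.03)&(Cs[...,2]<.09)&(abs(Cs[...,1]-.14)<.02); m[:, :190]=0; m[:,290:]=0
for v in (170,180,185): 
    k=np.where(m[v])[0]; print(v,k.min(),k.max(),Cs[v,k.min()],Cs[v,k.max()])
gt=cv2.cvtColor(t['img'],cv2.COLOR_BGR2GRAY)
print('top bottom-edge'); print(gt[238:252,72:172:4]); print((Ct[238:252,72:172:4,2]*1000).astype(int))
print('top upper-edge'); print((Ct[154:166,72:172:4,2]*1000).astype(int))
print('side left'); print(g[145:200:3,198:214]); print((Cs[145:200:3,198:214,1]*1000).astype(int))
E
```

```text
156 [507 189 183 187 180 174 172 171 169 158 159 154 154 149 150 450] 126
157 [494 176 176 171 172 164 164 159 157 152 150 148 147 142 139 440] 127
158 [488 166 169 163 162 160 156 153 147 145 146 137 137 134 138 439] 128
159 [480 162 153 156 151 147 149 143 139 143 137 138 133 139 136 422] 128
160 [467 152 145 147 143 146 140 139 138 136 138 139 133 141 135 412] 125
161 [ 459 -975  144  140  140  139  137  141  142  141  140  137  141  141  139  396] 120
162 [443 150 137 135 139 137 145 140 141 142 138 137 134 138 138 389] 117
163 [438 148 141 145 145 142 142 140 140 136 140 142 134 134 138 379] 113
164 [428 151 142 144 142 143 141 147 139 137 140 139 139 139 137 367] 111
165 [415 153 144 139 137 142 140 141 139 137 138 143 141 138 140 358] 107
166 [405 159 144 138 142 142 140 140 142 139 140 140 140 139 137 351] 102
167 [392 159 146 141 140 139 142 141 139 144 141 136 138 136 136 341] 100
168 [384 164 145 142 143 140 141 140 142 141 140 136 139 138 135 330] 96
169 [381 167 142 143 136 142 143 141 135 143 139 139 138 138 133 326] 95
170 [368 169 141 147 144 138 138 143 141 139 138 1
[... 7869 characters left out ...]
 144  139  142  141  144  140  141]
 [-975  292  293  291  291  295  243  193  140  141  142  144  146  143  142  142]
 [ 273  272  271  270  268  266  252  197  143  141  142  141  146  139  136  148]
 [ 248  240  246  241  244  244  245  208  153  145  140  139  143  142  145  142]
 [ 225  223  223 -975  216  218  217  216  160  139  144  142  140  146  144  138]
 [ 198  196  195  194  198  195  193  198  166  147  138  138  141  140  143  139]
 [ 181  173  179  171  177  177  174  173  172  140  140  143  147  139  143  145]
 [ 154  156  156  156  155  152  154  150  152  140  145  139  143  142  141  143]
 [ 137  131  133  133  128  132  132  102  103  101  105  103  102  101  101   97]]
```

```bash
cat >> h.py <<'E'
def go(pos,Rm=None):
    """print tool-frame shift (mm) and turn (deg) to a world pose"""
    p,o,st=tool(); T=o if Rm is None else R.from_matrix(Rm)
    print('t',round(st['time'],2),'p',p.round(4),'z',o.as_matrix()[:,2].round(3),'x',o.as_matrix()[:,0].round(3),'w',round(st['width'],3),'F',np.round(st['contact_force'],1),'g',round(st['grasp_force'],1))
    print(' shift mm',(o.inv().apply(np.array(pos)-p)*1000).round(1),'shift-after-turn',(T.inv().apply(np.array(pos)-p)*1000).round(1),' turn deg',np.degrees((o.inv()*T).as_rotvec()).round(1))
def down(yaw,pitch=0):
    """tool down, x axis at yaw(deg); pitch tilts about world axis perpendicular, + = tool x axis goes up"""
    M=R.from_euler('z',yaw,degrees=True)*R.from_euler('x',180,degrees=True)
    return (M*R.from_euler('y',pitch,degrees=True)).as_matrix()
E
python3 - <<'E'
from h import *
t=dict(np.load('top.npz')); C=cloud(t); vv,uu=np.mgrid[:384,:512]; z=C[...,2]
m=(uu>95)&(uu<165)&(vv>80)&(vv<140)&(z>.01)&(z<.2); P=C[m]; print('yellow',np.round(cv2.boxPoints(cv2.minAreaRect((P[:,:2]*1000).astype(np.float32)))).tolist(),P[:,2].max())
go([.543,-.025,.15],down(21.8)); print(down(0,10).round(2))
E
```

```text
yellow [[775.0, 321.0], [790.0, 161.0], [904.0, 172.0], [888.0, 332.0]] 0.07564202450842981
t 0.1 p [ 0.2853 -0.5834  0.2554] z [-0.001  0.002 -1.   ] x [0.898 0.439 0.   ] w 0.998 F [ 0.1  0.3 -0.4] g 0.0
 shift mm [ 476.8 -388.3  106.1] shift-after-turn [ 446.7 -422.8  105.4]  turn deg [-0.1 -0.   4.3]
[[ 0.98  0.    0.17]
 [ 0.   -1.   -0.  ]
 [ 0.17  0.   -0.98]]
```

Request:
{"op": "send_rows", "data": {
  "deltas": [
    [0.034, -0.028, 0.0, 0, 0, 0, 0],
    [0.034, -0.028, 0.0, 0, 0, 0, 0],
    [0.034, -0.028, 0.0, 0, 0, 0, 0],
    [0.034, -0.028, 0.0, 0, 0, 0, 0],
    [0.034, -0.028, 0.0, 0, 0, 0, 0],
    [0.034, -0.028, 0.005, 0, 0, 0, 0],
    [0.034, -0.028, 0.01, 0, 0, 0, 0],
    [0.034, -0.028, 0.01, 0, 0, 0, 0],
    [0.034, -0.028, 0.01, 0, 0, 0, 0],
    [0.034, -0.028, 0.015, 0, 0, 0, 0],
    [0.034, -0.028, 0.015, 0, 0, 0, 0],
    [0.034, -0.028, 0.015, 0, 0, 0, 0],
    [0.034, -0.028, 0.015, 0, 0, 0, 0],
    [0.034, -0.024, 0.01, 0, 0, 0, 0],
    [0, 0, 0, 0, 0, 4.3, 0],
    [0, 0, 0, 0, 0, 0, 0]
  ]
}}

```text
time: 1.7
position: [0.5425, -0.0243, 0.1505]
orientation: [-0.001, 0.982, 0.19, -0.001]
contact_force: [-0.3, -0.2, -0.2]
width: 1.005
grasp_force: 0.0
```

```bash
python3 -c "
from h import *
go([.543,-.025,.028],down(21.8))"
```

```text
t 1.7 p [ 0.5425 -0.0243  0.1505] z [-0.001  0.001 -1.   ] x [ 0.928  0.373 -0.001] w 1.005 F [-0.3 -0.2 -0.2] g 0.0
 shift mm [  0.4   1.  122.5] shift-after-turn [  0.2   0.8 122.5]  turn deg [-0.1  0.1  0.1]
```

Request:
{"op": "send_rows", "data": {
  "deltas": [
    [0, 0.001, 0.03, 0, 0, 0, 0],
    [0, 0, 0.03, 0, 0, 0, 0],
    [0, 0, 0.03, 0, 0, 0, 0],
    [0, 0, 0.02, 0, 0, 0, 0],
    [0, 0, 0.012, 0, 0, 0, 0],
    [0, 0, 0, 0, 0, 0, 1],
    [0, 0, 0, 0, 0, 0, 1],
    [0, 0, 0, 0, 0, 0, 1],
    [0, 0, 0, 0, 0, 0, 1],
    [0, 0, 0, 0, 0, 0, 1],
    [0, 0, 0, 0, 0, 0, 1],
    [0, 0, 0, 0, 0, 0, 1],
    [0, 0, 0, 0, 0, 0, 1]
  ]
}}

```text
time: 3.0
position: [0.5441, -0.027, 0.0307]
orientation: [0.0, 0.982, 0.189, 0.001]
contact_force: [-1.9, -0.1, 5.4]
width: 0.24
grasp_force: 60.5
```

Request:
{"op": "send_rows", "data": {
  "deltas": [
    [0, 0, -0.02, 0, 0, 0, 1],
    [0, 0, -0.04, 0, 0, 0, 1],
    [0, 0, -0.04, 0, 0, 0, 1],
    [0, 0, -0.04, 0, 0, 0, 1],
    [0, 0, -0.04, 0, 0, 4, 1],
    [0, 0, 0, 0, 0, 6, 1],
    [0, 0, 0, 0, 0, 6, 1],
    [0, 0, 0, 0, 0, 6, 1],
    [0, 0, 0, 0, 0, 1.6, 1],
    [0, 0, 0, 0, 0, 0, 1]
  ]
}}

```text
time: 4.0
position: [0.5429, -0.0271, 0.2095]
orientation: [0.0, 1.0, -0.015, 0.0]
contact_force: [0.0, -0.3, -1.4]
width: 0.242
grasp_force: 59.6
```

```bash
python3 -c "
from h import *
go([.815,.229,.20],down(-1.6))
s=snap('top'); C=cloud(s); z=C[...,2]
g=cv2.cvtColor(s['img'],cv2.COLOR_BGR2HSV)
p,o,st=tool()
L=(C-p)@o.as_matrix()  # tool coords
m=(L[...,0]<-.035)&(L[...,0]>-.135)&(abs(L[...,1])<.03)&(L[...,2]>-.02)&(L[...,2]<.05)
P=L[m]; print(m.sum(),P.min(0),P.max(0),np.median(P[:,2])); 
for a in np.arange(-.13,-.03,.015):
    k=abs(P[:,0]-a)<.008
    if k.sum(): print(round(a,3),k.sum(),P[k].mean(0).round(4))
"
```

```text
t 4.0 p [ 0.5429 -0.0271  0.2095] z [ 0. -0. -1.] x [ 1.   -0.03  0.  ] w 0.242 F [ 0.  -0.3 -1.4] g 59.6
 shift mm [ 264.1 -264.3    9.4] shift-after-turn [ 264.8 -263.6    9.5]  turn deg [ 0.  -0.  -0.1]Traceback (most recent call last):
  File "<string>", line 9, in <module>
    P=L[m]; print(m.sum(),P.min(0),P.max(0),np.median(P[:,2]));
                          ~~~~~^^^
    return umr_minimum(a, axis, None, out, keepdims, initial, where)
ValueError: zero-size array to reduction operation minimum which has no identity
```

Request:
{"op": "send_rows", "data": {
  "deltas": [
    [0.026, -0.026, 0, 0, 0, 0, 1],
    [0.027, -0.027, 0, 0, 0, 0, 1],
    [0.027, -0.027, 0, 0, 0, 0, 1],
    [0.027, -0.027, 0, 0, 0, 0, 1],
    [0.027, -0.027, 0, 0, 0, 0, 1],
    [0.027, -0.027, 0, 0, 0, 0, 1],
    [0.027, -0.027, 0, 0, 0, 0, 1],
    [0.027, -0.027, 0, 0, 0, 0, 1],
    [0.027, -0.027, 0, 0, 0, 0, 1],
    [0.025, -0.025, 0, 0, 0, 0, 1],
    [0, 0, 0, 0, 0, 0, 1]
  ]
}}

```text
time: 5.15
position: [0.8184, 0.2367, 0.2053]
orientation: [-0.002, 1.0, -0.013, -0.002]
contact_force: [-0.5, -0.2, -1.4]
width: 0.245
grasp_force: 59.5
```

```bash
cat > lev.py <<'E'
from h import *
go([.815,.229,.129],down(-1.6))
p,o,st=tool()
for n in('top','side'):
    s=snap(n); C=cloud(s); cv2.imwrite(f'pics/{n}_{st["time"]:.1f}.png',cv2.resize(s['img'],(800,600)))
    L=(C-p)@o.as_matrix()
    m=(L[...,0]<-.015)&(L[...,0]>-.135)&(abs(L[...,1])<.025)&(L[...,2]>-.03)&(L[...,2]<.05)
    P=L[m]; print(n,m.sum())
    for a in np.arange(-.13,-.01,.015):
        k=abs(P[:,0]-a)<.008
        if k.sum(): print(round(a,3),k.sum(),P[k].mean(0).round(4),P[k].min(0).round(3),P[k].max(0).round(3))
E
python3 lev.py; ls pics
```

```text
t 5.15 p [0.8184 0.2367 0.2053] z [-0.003  0.004 -1.   ] x [ 1.    -0.026 -0.004] w 0.245 F [-0.5 -0.2 -1.4] g 59.5
 shift mm [-3.   8.1 76.3] shift-after-turn [-3.2  7.8 76.3]  turn deg [-0.2  0.2  0.1]
top 3
-0.01 3 [-0.0159  0.0143  0.0188] [-0.017  0.013  0.01 ] [-0.015  0.015  0.025]
side 133
-0.115 13 [-0.1152  0.0054  0.0138] [-0.122 -0.011  0.013] [-0.108  0.02   0.015]
-0.1 13 [-0.1004  0.0071  0.0141] [-0.107 -0.007  0.012] [-0.093  0.019  0.015]
-0.085 15 [-0.0845  0.0068  0.0142] [-0.092 -0.005  0.012] [-0.077  0.016  0.017]
-0.07 16 [-0.0694  0.007   0.0146] [-0.078 -0.012  0.012] [-0.062  0.017  0.017]
-0.055 17 [-0.0552  0.0025  0.0145] [-0.063 -0.014  0.013] [-0.047  0.017  0.017]
-0.04 17 [-0.039   0.0026  0.0141] [-0.047 -0.011  0.01 ] [-0.032  0.017  0.019]
-0.025 47 [-0.0252  0.0086  0.0129] [-0.033 -0.01   0.003] [-0.017  0.019  0.027]
-0.01 7 [-0.0164  0.0118  0.014 ] [-0.018 -0.003  0.003] [-0.015  0.019  0.027]
bin.png
side0.png
side_5.2.png
top0.png
top_5.2.png
```

Request:
{"op": "send_rows", "data": {
  "deltas": [
    [-0.003, 0.008, 0.02, -0.2, 0.2, 0, 1],
    [0, 0, 0.025, 0, 0, 0, 1],
    [0, 0, 0.02, 0, 0, 0, 1],
    [0, 0, 0.011, 0, 0, 0, 1],
    [0, 0, 0, 0, 0, 0, 1],
    [-0.01, 0, 0, 0, 0, 0, 1],
    [-0.01, 0, 0, 0, 0, 0, 1],
    [-0.01, 0, 0, 0, 0, 0, 1],
    [-0.005, 0, 0, 0, 0, 0, 1],
    [0, 0, 0, 0, 0, 0, 1]
  ]
}}

```text
time: 6.25
position: [0.7806, 0.2246, 0.1347]
orientation: [0.001, 1.0, -0.016, 0.002]
contact_force: [0.2, -0.3, 0.0]
width: 0.242
grasp_force: 59.5
```

```bash
python3 lev.py | head -2
```

```text
t 6.25 p [0.7806 0.2246 0.1347] z [ 0.005 -0.003 -1.   ] x [ 0.999 -0.031  0.005] w 0.242 F [ 0.2 -0.3  0. ] g 59.5
 shift mm [34.2 -5.5  5.9] shift-after-turn [34.3 -5.3  5.7]  turn deg [ 0.2 -0.3 -0.2]
```

Request:
{"op": "send_rows", "data": {
  "deltas": [
    [0, -0.003, 0.004, 0.2, -0.3, 0, 1],
    [0, 0, 0, 0, 0, 0, 1],
    [0, 0, 0, 0, 0, 0, 1]
  ]
}}

```text
time: 6.65
position: [0.7805, 0.2272, 0.1284]
orientation: [0.0, 1.0, -0.016, -0.001]
contact_force: [-0.7, -0.1, -1.0]
width: 0.243
grasp_force: 59.5
```

```bash
python3 lev.py | head -2
```

```text
t 6.65 p [0.7805 0.2272 0.1284] z [-0.003  0.    -1.   ] x [ 0.999 -0.032 -0.003] w 0.243 F [-0.7 -0.1 -1. ] g 59.5
 shift mm [34.4 -2.9 -0.6] shift-after-turn [34.4 -2.8 -0.6]  turn deg [ 0.   0.1 -0.2]
```

Request:
{"op": "send_rows", "data": {
  "deltas": [
    [-0.01, 0, 0, 0, 0, 0, 1],
    [-0.01, 0, 0, 0, 0, 0, 1],
    [-0.01, 0, 0, 0, 0, 0, 1],
    [-0.005, 0, 0, 0, 0, 0, 1],
    [0, 0, 0, 0, 0, 0, 1],
    [0, 0, 0, 0, 0, 0, 1]
  ]
}}

```text
time: 7.35
position: [0.7461, 0.2281, 0.1295]
orientation: [-0.0, 1.0, -0.016, -0.0]
contact_force: [-0.6, 0.0, -1.6]
width: 0.242
grasp_force: 59.5
```

```bash
python3 lev.py | head -2; ls -t pics | head -2
```

```text
t 7.35 p [0.7461 0.2281 0.1295] z [-0.001  0.    -1.   ] x [ 0.999 -0.032 -0.001] w 0.242 F [-0.6  0.  -1.6] g 59.5
 shift mm [68.8 -3.1  0.4] shift-after-turn [68.8 -2.8  0.5]  turn deg [-0.   0.1 -0.3]
side_7.3.png
top_7.3.png
```

Request:
{"op": "send_rows", "data": {
  "deltas": [
    [0, 0, -0.004, 0, 0, 0, 1],
    [0, 0, -0.004, 0, 0, 0, 1],
    [-0.001, 0, -0.011, 0, 2, 0, 1],
    [-0.001, 0, -0.011, 0, 2, 0, 1],
    [-0.002, 0, -0.021, 0, 4, 0, 1],
    [-0.002, 0, -0.021, 0, 4, 0, 1],
    [-0.002, 0, -0.021, 0, 4, 0, 1],
    [-0.002, 0, -0.021, 0, 4, 0, 1],
    [0, 0, 0, 0, 0, 0, 1]
  ]
}}

```text
time: 8.35
position: [0.7195, 0.2305, 0.2433]
orientation: [0.003, 0.985, -0.014, 0.175]
contact_force: [-0.6, 0.4, -3.2]
width: 0.24
grasp_force: 59.3
```

```bash
cat > cov.py <<'E'
from h import *
p,o,st=tool(); print(st['time'],p.round(3),'z',o.as_matrix()[:,2].round(2),np.round(st['contact_force'],1),np.round(st['q'],2))
s=snap('side'); C=cloud(s); cv2.imwrite(f'pics/side_{st["time"]:.1f}.png',cv2.resize(s['img'],(800,600)))
x,y,z=[C[...,i] for i in range(3)]
# cover's -y edge band: y in .125..345
m=(y>.12)&(y<.19)&(x>.25)&(x<.7)&(z>.14)&(z<.42); P=C[m]
if len(P)>10: a=np.degrees(np.arctan2(P[:,2]-.122,P[:,0]-.45)); r_=np.hypot(P[:,2]-.122,P[:,0]-.45); print(len(P),'ang pct',np.percentile(a[r_<.24],[10,25,50,75,90]).round(1),'top',P[P[:,2]>P[:,2].max()-.01].mean(0).round(3))
E
python3 cov.py
```

```text
8.35 [0.72  0.23  0.243] z [ 0.34 -0.01 -0.94] [-0.6  0.4 -3.2] [-0.09  0.53 -0.45  1.59  0.54  0.81 -2.37]
559 ang pct [23.4 23.8 24.7 26.  28.1] top [0.654 0.188 0.417]
```

Request:
{"op": "send_rows", "data": {
  "deltas": [
    [-0.002, 0, -0.021, 0, 4, 0, 1],
    [-0.002, 0, -0.021, 0, 4, 0, 1],
    [-0.002, 0, -0.021, 0, 4, 0, 1],
    [-0.002, 0, -0.021, 0, 4, 0, 1],
    [-0.002, 0, -0.021, 0, 4, 0, 1],
    [0, 0, 0, 0, 0, 0, 1]
  ]
}}

```text
time: 9.0
position: [0.6752, 0.234, 0.3091]
orientation: [0.011, 0.951, -0.01, 0.31]
contact_force: [2.4, -0.2, -2.5]
width: 0.24
grasp_force: 59.4
```

```bash
python3 cov.py
```

```text
9.0 [0.675 0.234 0.309] z [ 0.59 -0.03 -0.81] [ 2.4 -0.2 -2.5] [-0.6   0.28  0.09  1.86  0.61  0.53 -2.57]
576 ang pct [38.5 38.9 39.8 41.3 44.3] top [0.634 0.177 0.373]
```

Request:
{"op": "send_rows", "data": {
  "deltas": [
    [0, 0, 0, 0, 0, 4, 1],
    [-0.002, 0, -0.011, 0, 0, 0, 1]
  ]
}}

```text
time: 9.25
position: [0.6687, 0.2309, 0.3147]
orientation: [0.001, 0.95, -0.046, 0.308]
contact_force: [4.9, 0.3, -3.6]
width: 0.241
grasp_force: 59.3
```

```bash
python3 cov.py
```

```text
9.25 [0.669 0.231 0.315] z [ 0.59 -0.03 -0.81] [ 4.9  0.3 -3.6] [-0.74  0.27  0.26  1.88  0.52  0.52 -2.57]
590 ang pct [41.3 41.7 42.6 44.2 47.2] top [0.622 0.176 0.378]
```

Request:
{"op": "send_rows", "data": {
  "deltas": [
    [0, 0, 0, 0, 0, -5, 1],
    [0, 0, 0, 0, 0, -5, 1],
    [0, 0, 0, 0, 0, -5, 1],
    [0, 0, 0, 0, 0, -5, 1],
    [0, 0, 0, 0, 0, 0, 1]
  ]
}}

```text
time: 9.8
position: [0.6678, 0.2318, 0.316]
orientation: [0.054, 0.943, 0.121, 0.304]
contact_force: [1.7, -0.3, -2.1]
width: 0.244
grasp_force: 59.5
```

```bash
python3 cov.py
```

```text
9.8 [0.668 0.232 0.316] z [ 0.59 -0.03 -0.81] [ 1.7 -0.3 -2.1] [-0.68  0.26  0.19  1.87  0.55  0.53 -2.24]
590 ang pct [42.  42.4 43.3 44.9 47.8] top [0.593 0.189 0.417]
```

```bash
cat > w2t.py <<'E'
from h import *
import sys
# world displacement (mm) -> tool frame
p,o,st=tool()
for a in sys.argv[1:]: print(a,o.inv().apply(np.array(eval(a),float)).round(1))
E
python3 w2t.py "(-40,0,32)" "(-42,0,17)" "(-45,0,6)" "(-45,0,-6)"
```

```text
(-40,0,32) [-13.5  -2.2 -49.4]
(-42,0,17) [-23.5  -5.2 -38.4]
(-45,0,6) [-32.   -7.6 -31.3]
(-45,0,-6) [-38.7  -9.7 -21.6]
```

Request:
{"op": "send_rows", "data": {
  "deltas": [
    [-0.003, 0, -0.012, 0, 0, 0, 1],
    [-0.003, -0.001, -0.013, 0, 0, 0, 1],
    [-0.003, 0, -0.012, 0, 0, 0, 1],
    [-0.004, -0.001, -0.013, 0, 0, 0, 1],
    [-0.006, -0.001, -0.01, 0, 0, 0, 1],
    [-0.006, -0.001, -0.01, 0, 0, 0, 1],
    [-0.006, -0.001, -0.01, 0, 0, 0, 1],
    [-0.006, -0.002, -0.009, 0, 0, 0, 1],
    [0, 0, 0, 0, 0, 0, 1]
  ]
}}

```text
time: 10.75
position: [0.5833, 0.2323, 0.3665]
orientation: [0.053, 0.943, 0.121, 0.305]
contact_force: [1.0, -0.6, -1.5]
width: 0.244
grasp_force: 59.7
```

```bash
python3 cov.py; ls -t pics | head -1
```

```text
10.75 [0.583 0.232 0.367] z [ 0.59 -0.03 -0.81] [ 1.  -0.6 -1.5] [-0.77  0.07  0.17  1.98  0.6   0.67 -2.32]
367 ang pct [75.4 76.  76.7 78.1 80.9] top [0.562 0.181 0.415]
side_10.8.png
```

Request:
{"op": "send_rows", "data": {
  "deltas": [
    [-0.008, -0.002, -0.008, 0, 0, 0, 1],
    [-0.008, -0.002, -0.008, 0, 0, 0, 1],
    [-0.008, -0.002, -0.008, 0, 0, 0, 1],
    [-0.008, -0.002, -0.007, 0, 0, 0, 1],
    [-0.01, -0.002, -0.006, 0, 0, 0, 1],
    [-0.01, -0.002, -0.006, 0, 0, 0, 1],
    [-0.01, -0.003, -0.005, 0, 0, 0, 1],
    [0, 0, 0, 0, 0, 0, 1]
  ]
}}

```text
time: 11.6
position: [0.503, 0.2312, 0.3666]
orientation: [0.054, 0.943, 0.121, 0.304]
contact_force: [0.2, 0.3, -1.1]
width: 0.24
grasp_force: 59.8
```

```bash
python3 cov.py; ls -t pics | head -1
```

```text
11.6 [0.503 0.231 0.367] z [ 0.59 -0.03 -0.81] [ 0.2  0.3 -1.1] [-0.84 -0.06  0.1   2.11  0.67  0.74 -2.47]
221 ang pct [102.2 102.7 103.4 104.4 106.3] top [0.483 0.182 0.416]
side_11.6.png
```

Request:
{"op": "send_rows", "data": {
  "deltas": [
    [-0.009, -0.002, -0.005, 0, 0, -3, 1],
    [-0.008, -0.002, -0.004, 0, 0, -3, 1],
    [0, 0, 0, 0, 0, 0, 1]
  ]
}}

```text
time: 11.95
position: [0.485, 0.2301, 0.3639]
orientation: [0.07, 0.936, 0.17, 0.301]
contact_force: [1.0, -0.7, -2.7]
width: 0.242
grasp_force: 59.7
```

```bash
python3 cov.py; python3 w2t.py "(100,0,10)"; python3 -c "
from h import *
go([.6,.0,.37],down(21))"
```

```text
11.95 [0.485 0.23  0.364] z [ 0.59 -0.03 -0.81] [ 1.  -0.7 -2.7] [-0.85 -0.09  0.08  2.14  0.69  0.76 -2.41]
266 ang pct [104.2 107.2 107.7 108.7 110. ] top [0.468 0.181 0.416]
(100,0,10) [81.6 29.8 50.6]
t 12.0 p [0.4855 0.23   0.3641] z [ 0.587 -0.029 -0.809] x [0.762 0.359 0.54 ] w 0.24 F [-0.3  0.2 -1.3] g 59.7
 shift mm [  7.9 247.5  69.1] shift-after-turn [ 24.5 255.8  -5.9]  turn deg [ 14.4 -33.   -0.5]
```

View pics/side_11.6.png

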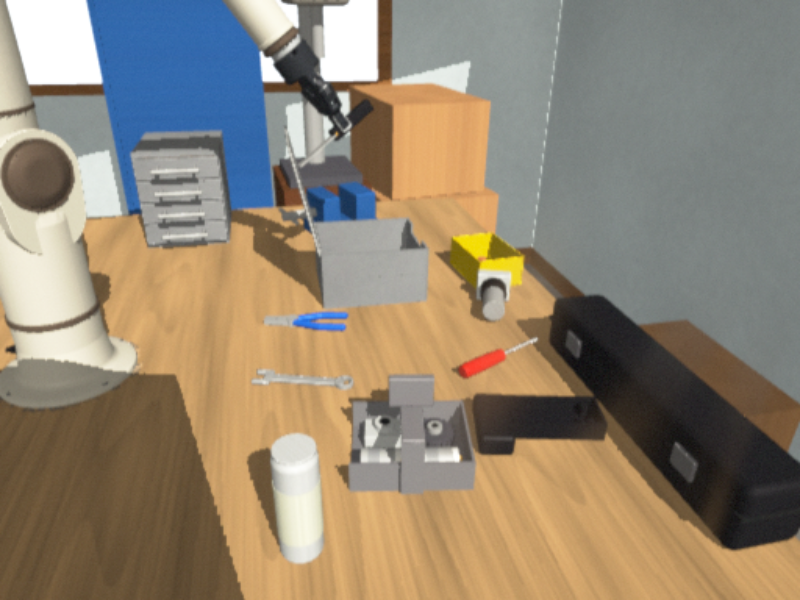

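Request:
{"op": "send_rows", "data": {
  "deltas": [
    [0.02, 0.007, 0.012, 0, 0, 0, 1],
    [0.02, 0.007, 0.013, 0, 0, 0, 1],
    [0.02, 0.008, 0.013, 0, 0, 0, 1],
    [0.021, 0.008, 0.013, 0, 0, 0, 1],
    [0, 0, 0, 2.9, -6.6, 0, 1],
    [0, 0, 0, 2.9, -6.6, 0, 1],
    [0, 0, 0, 2.9, -6.6, 0, 1],
    [0, 0, 0, 2.9, -6.6, 0, 1],
    [0, 0, 0, 2.8, -6.6, 0, 1],
    [0, 0, 0, 0, 0, 0, 1]
  ]
}}

```text
time: 13.0
position: [0.5883, 0.2281, 0.3715]
orientation: [-0.0, 0.984, 0.176, -0.001]
contact_force: [-0.2, 0.0, -1.8]
width: 0.242
grasp_force: 59.8
```

```bash
python3 cov.py; python3 -c "
from h import *
go([.545,-.025,.15],down(21.8))"
```

```text
13.0 [0.588 0.228 0.371] z [-0. -0. -1.] [-0.2  0.  -1.8] [-0.56  0.36  0.2   1.47 -0.07  1.33 -1.57]
257 ang pct [106.8 107.2 107.8 108.7 110.1] top [0.601 0.181 0.415]
t 13.05 p [0.5874 0.2287 0.3718] z [ 0.  0. -1.] x [0.937 0.348 0.   ] w 0.238 F [-0.4  0.5 -1.7] g 59.7
 shift mm [-128.2  223.   221.8] shift-after-turn [-133.6  219.8  221.8]  turn deg [-0.  -0.  -1.4]
```

Request:
{"op": "send_rows", "data": {
  "deltas": [
    [-0.016, 0.028, 0, 0, 0, -1.4, 1],
    [-0.016, 0.028, 0, 0, 0, 0, 1],
    [-0.016, 0.028, 0, 0, 0, 0, 1],
    [-0.016, 0.028, 0, 0, 0, 0, 1],
    [-0.016, 0.028, 0, 0, 0, 0, 1],
    [-0.017, 0.028, 0, 0, 0, 0, 1],
    [-0.017, 0.028, 0, 0, 0, 0, 1],
    [-0.017, 0.025, 0, 0, 0, 0, 1],
    [0, 0, 0.04, 0, 0, 0, 1],
    [0, 0, 0.04, 0, 0, 0, 1],
    [0, 0, 0.04, 0, 0, 0, 1],
    [0, 0, 0.04, 0, 0, 0, 1],
    [0, 0, 0.04, 0, 0, 0, 1],
    [0, 0, 0.03, 0, 0, 0, 1],
    [0, 0, 0, 0, 0, 0, 1]
  ]
}}

```text
time: 14.55
position: [0.5422, -0.0222, 0.1396]
orientation: [-0.002, 0.981, 0.192, -0.003]
contact_force: [-0.3, 0.5, -0.6]
width: 0.24
grasp_force: 59.7
```

```bash
python3 lev.py; python3 -c "
from h import *
go([.545,-.025,.031],down(21.8))"
```

```text
t 14.55 p [ 0.5422 -0.0222  0.1396] z [-0.006  0.002 -1.   ] x [ 0.927  0.376 -0.005] w 0.24 F [-0.3  0.5 -0.6] g 59.7
 shift mm [ 347.3 -130.2    9.5] shift-after-turn [ 265.6 -258.7   10.6]  turn deg [-0.2  0.3 23.7]
top 422
-0.115 62 [-0.1146  0.0031  0.0159] [-0.122 -0.01   0.012] [-0.107  0.016  0.02 ]
-0.1 65 [-0.0998  0.0028  0.016 ] [-0.108 -0.01   0.012] [-0.092  0.016  0.02 ]
-0.085 65 [-0.085   0.0028  0.0162] [-0.093 -0.01   0.013] [-0.077  0.016  0.02 ]
-0.07 66 [-0.07    0.0026  0.016 ] [-0.078 -0.01   0.012] [-0.062  0.016  0.019]
-0.055 65 [-0.0549  0.0026  0.0164] [-0.063 -0.01   0.013] [-0.047  0.016  0.02 ]
-0.04 64 [-0.0398  0.0025  0.0163] [-0.048 -0.01   0.012] [-0.032  0.015  0.019]
-0.025 58 [-0.0262  0.0031  0.0081] [-0.033 -0.009  0.003] [-0.017  0.014  0.019]
-0.01 3 [-0.0175  0.0106  0.0085] [-0.018  0.008  0.005] [-0.017  0.013  0.011]
side 240
-0.115 27 [-0.1138  0.0028  0.0133] [-0.119 -0.012  0.011] [-0.107  0.016  0.016]
-0.1 32 [-0.1     0.0024  0.013 ] [-0.107 -0.013  0.011] [-0.092  0.016  0.016]
-0.085 32 [-0.0849  0.0025  0.0132] [-0.093 -0.012  0.011] [-0.077  0.015  0.017]
-0.07 32 [-0.07    0.0025  0.013 ] [-0.078 -0.012  0.011] [-0.062  0.015  0.015]
-0.055 28 [-0.0551  0.0038  0.0127] [-0.062 -0.013  0.01 ] [-0.048  0.015  0.017]
-0.04 29 [-0.0398  0.0027  0.0127] [-0.048 -0.011  0.011] [-0.032  0.015  0.015]
-0.025 65 [-0.0254  0.0055  0.0099] [-0.033 -0.014  0.001] [-0.017  0.015  0.025]
-0.01 8 [-0.0162  0.0086  0.0109] [-0.017  0.002  0.001] [-0.015  0.011  0.022]
t 14.65 p [ 0.5461 -0.0227  0.1439] z [ 0.002  0.002 -1.   ] x [0.927 0.376 0.002] w 0.245 F [-0.4 -0.1 -0.9] g 59.7
 shift mm [ -2.1   1.9 112.9] shift-after-turn [ -1.9   1.7 112.9]  turn deg [-0.1 -0.1  0.3]
```

Request:
{"op": "send_rows", "data": {
  "deltas": [
    [0, 0, 0.035, 0, 0, 0, 1],
    [0, 0, 0.035, 0, 0, 0, 1],
    [0, 0, 0.025, 0, 0, 0, 1],
    [0, 0, 0.01, 0, 0, 0, 1],
    [0, 0, 0.005, 0, 0, 0, 1],
    [0, 0, 0.003, 0, 0, 0, 1],
    [0, 0, 0, 0, 0, 0, 1],
    [0, 0, 0, 0, 0, 0, 0.6],
    [0, 0, 0, 0, 0, 0, 0.4],
    [0, 0, 0, 0, 0, 0, 0],
    [0, 0, 0, 0, 0, 0, 0],
    [0, 0, 0, 0, 0, 0, 0]
  ]
}}

```text
time: 15.85
position: [0.5465, -0.0227, 0.0304]
orientation: [-0.001, 0.982, 0.191, 0.001]
contact_force: [-0.6, 0.1, -0.1]
width: 1.0
grasp_force: 0.0
```

Request:
{"op": "send_rows", "data": {
  "deltas": [
    [0, 0, -0.03, 0, 0, 0, 0],
    [0, 0, -0.05, 0, 0, 0, 0],
    [0, 0, -0.05, 0, 0, 0, 0],
    [0, 0, -0.05, 0, 0, 8, 0],
    [0, 0, -0.03, 0, 0, 8, 0],
    [0, 0, 0, 0, 0, 8, 0],
    [0, 0, 0, 0, 0, 8.3, 0],
    [0, 0, 0, 0, 0, 0, 0]
  ]
}}

```text
time: 16.65
position: [0.5462, -0.0232, 0.2405]
orientation: [-0.002, 0.996, -0.09, 0.0]
contact_force: [0.0, -1.0, -0.2]
width: 0.997
grasp_force: 0.0
```

```bash
python3 -c "
from h import *
go([.518,-.334,.2],down(-10.5)); print(np.round(r.state()['q'],2))
s=snap('top'); C=cloud(s); m=(abs(C[...,0]-.52)<.06)&(abs(C[...,1]+.334)<.04)&(C[...,2]>.127)&(C[...,2]<.15)
q=cv2.minAreaRect(np.array([ray(s,a,b,.135)[:2]*1000 for b,a in zip(*np.where(m))],np.float32)); print(m.sum(),q)
print(proj(s,[[.545,-.025,.012]]))
"
```

```text
t 16.65 p [ 0.5462 -0.0232  0.2405] z [ 0.001  0.003 -1.   ] x [ 0.984 -0.179  0.001] w 0.997 F [ 0.  -1.  -0.2] g 0.0
 shift mm [ 28.  310.9  39.6] shift-after-turn [ 28.9 310.7  40.5]  turn deg [-0.2 -0.   0.2]
[-0.36  0.32  0.44  1.85 -0.16  1.   -1.61]
124 ((518.3515014648438, -333.250244140625), (13.027120590209961, 60.42695999145508), 79.48365783691406)
[[224.57415428 212.533535  ]]
```

Request:
{"op": "send_rows", "data": {
  "deltas": [
    [0.003, 0.034, 0, 0, 0, 0, 0],
    [0.003, 0.035, 0, 0, 0, 0, 0],
    [0.003, 0.034, 0, 0, 0, 0, 0],
    [0.003, 0.035, 0, 0, 0, 0, 0],
    [0.003, 0.034, 0, 0, 0, 0, 0],
    [0.003, 0.035, 0, 0, 0, 0, 0],
    [0.003, 0.034, 0, 0, 0, 0, 0],
    [0.004, 0.035, 0, 0, 0, 0, 0],
    [0.003, 0.034, 0, 0, 0, 0, 0],
    [0, 0, 0.03, 0, 0, 0, 0],
    [0, 0, 0.03, 0, 0, 0, 0],
    [0, 0, 0, 0, 0, 0, 0]
  ]
}}

```text
time: 17.9
position: [0.5156, -0.3315, 0.1746]
orientation: [-0.003, 0.996, -0.088, -0.004]
contact_force: [-0.2, 0.0, 0.8]
width: 1.0
grasp_force: 0.0
```

```bash
python3 -c "
from h import *
go([.518,-.333,.122],down(-10.5))"
```

```text
t 17.9 p [ 0.5156 -0.3315  0.1746] z [-0.007  0.007 -1.   ] x [ 0.984 -0.176 -0.008] w 1.0 F [-0.2  0.   0.8] g 0.0
 shift mm [ 3.1  1.4 52.6] shift-after-turn [ 2.6  1.1 52.6]  turn deg [-0.3  0.5  0.4]
```

Request:
{"op": "send_rows", "data": {
  "deltas": [
    [0.001, 0.001, 0.02, 0, 0, 0, 0],
    [0, 0, 0.02, 0, 0, 0, 0],
    [0, 0, 0.012, 0, 0, 0, 0],
    [0, 0, 0.006, 0, 0, 0, 0],
    [0, 0, 0, 0, 0, 0, 0],
    [0, 0, 0, 0, 0, 0, 0],
    [0, 0, 0, 0, 0, 0, 0]
  ]
}}

```text
time: 18.6
position: [0.52, -0.3346, 0.1224]
orientation: [-0.001, 0.996, -0.089, 0.001]
contact_force: [-1.5, 0.0, 0.5]
width: 0.999
grasp_force: 0.0
```

```bash
python3 -c "
from h import *
go([.518,-.333,.122],down(-10.5))"
```

```text
t 18.6 p [ 0.52   -0.3346  0.1224] z [ 0.002  0.002 -1.   ] x [ 0.984 -0.178  0.002] w 0.999 F [-1.5  0.   0.5] g 0.0
 shift mm [-2.3 -1.2  0.4] shift-after-turn [-2.3 -1.2  0.4]  turn deg [-0.1 -0.1  0.3]
```

Close on the fin and lift gently.

Request:
{"op": "send_rows", "data": {
  "deltas": [
    [0, -0.001, 0, 0, 0, 0, 0.5],
    [0, 0, 0, 0, 0, 0, 0.8],
    [0, 0, 0, 0, 0, 0, 1],
    [0, 0, 0, 0, 0, 0, 1],
    [0, 0, 0, 0, 0, 0, 1],
    [0, 0, 0, 0, 0, 0, 1],
    [0, 0, 0, 0, 0, 0, 1],
    [0, 0, -0.003, 0, 0, 0, 1],
    [0, 0, -0.008, 0, 0, 0, 1],
    [0, 0, -0.015, 0, 0, 0, 1],
    [0, 0, -0.02, 0, 0, 0, 1],
    [0, 0, -0.025, 0, 0, 0, 1],
    [0, 0, -0.025, 0, 0, 0, 1],
    [0, 0, -0.025, 0, 0, 0, 1],
    [0, 0, -0.025, 0, 0, 0, 1],
    [0, 0, -0.02, 0, 0, 0, 1],
    [0, 0, -0.015, 0, 0, 0, 1],
    [0, 0, -0.008, 0, 0, 0, 1],
    [0, 0, -0.003, 0, 0, 0, 1],
    [0, 0, 0, 0, 0, 0, 1]
  ]
}}

```text
time: 20.6
position: [0.5192, -0.3336, 0.313]
orientation: [-0.002, 0.996, -0.09, -0.0]
contact_force: [-0.7, -1.3, -7.5]
width: 0.134
grasp_force: 58.8
```

```bash
python3 -c "
from h import *
go([.56,.22,.32],down(90)); print(np.round(r.state()['q'],2))
s=snap('side'); cv2.imwrite('pics/lift.png',cv2.resize(s['img'],(800,600)))"
```

```text
t 20.6 p [ 0.5192 -0.3336  0.313 ] z [ 0.     0.003 -1.   ] x [ 0.984 -0.178 -0.   ] w 0.134 F [-0.7 -1.3 -7.5] g 58.8
 shift mm [ -58.6 -552.    -5.2] shift-after-turn [553.6  40.8  -7. ]  turn deg [-2.000e-01 -1.000e-01 -1.003e+02]
[ 0.12  0.4   0.55  1.6  -0.22  1.21 -1.04]
```

View pics/lift.png

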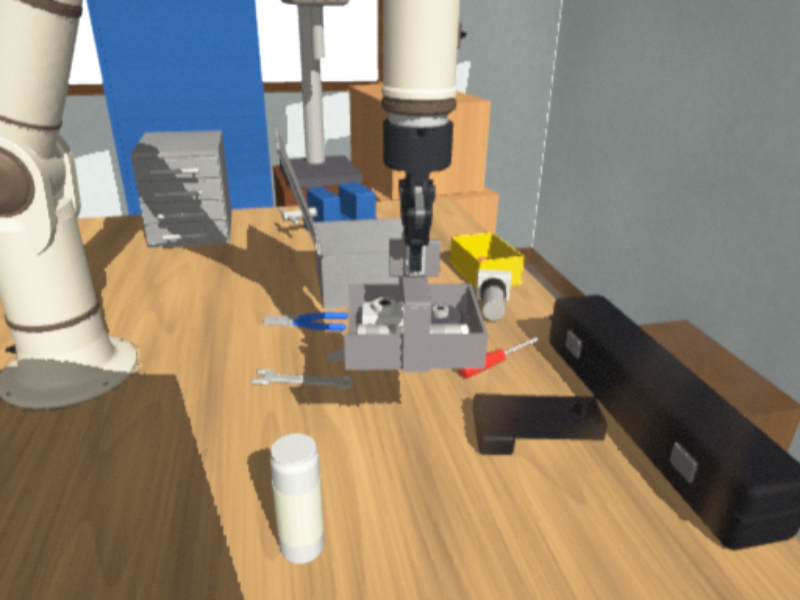

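Request:
{"op": "send_rows", "data": {
  "deltas": [
    [0, 0, 0, 0, 0, -2, 1],
    [0, 0, 0, 0, 0, -4, 1],
    [0, 0, 0, 0, 0, -6, 1],
    [0, 0, 0, 0, 0, -6, 1],
    [0, 0, 0, 0, 0, -6, 1],
    [0, 0, 0, 0, 0, -6, 1],
    [0, 0, 0, 0, 0, -6, 1],
    [0, 0, 0, 0, 0, -6, 1],
    [0, 0, 0, 0, 0, -6, 1],
    [0, 0, 0, 0, 0, -6, 1],
    [0, 0, 0, 0, 0, -6, 1],
    [0, 0, 0, 0, 0, -6, 1],
    [0, 0, 0, 0, 0, -6, 1],
    [0, 0, 0, 0, 0, -6, 1],
    [0, 0, 0, 0, 0, -6, 1],
    [0, 0, 0, 0, 0, -6, 1],
    [0, 0, 0, 0, 0, -6, 1],
    [0, 0, 0, 0, 0, -4, 1],
    [0, 0, 0, 0, 0, 0, 1]
  ]
}}

```text
time: 22.55
position: [0.5187, -0.3336, 0.3118]
orientation: [-0.002, 0.709, 0.705, 0.001]
contact_force: [-0.8, 1.2, -7.9]
width: 0.131
grasp_force: 58.9
```

```bash
python3 -c "
from h import *
go([.56,.22,.33],down(90)); print(np.round(r.state()['q'],2))"
```

```text
t 22.55 p [ 0.5187 -0.3336  0.3118] z [-0.002  0.004 -1.   ] x [0.005 1.    0.004] w 0.131 F [-0.8  1.2 -7.9] g 58.9
 shift mm [553.9  38.7 -16. ] shift-after-turn [553.6  41.3 -18.2]  turn deg [-0.1 -0.2 -0.3]
[ 0.36  0.37  0.22  1.59 -0.09  1.2   0.6 ]
```

Request:
{"op": "send_rows", "data": {
  "deltas": [
    [0.005, 0.002, -0.002, 0, 0, 0, 1],
    [0.01, 0.002, -0.002, 0, 0, 0, 1],
    [0.015, 0.002, -0.002, 0, 0, 0, 1],
    [0.02, 0.002, -0.002, 0, 0, 0, 1],
    [0.025, 0.002, -0.002, 0, 0, 0, 1],
    [0.03, 0.002, -0.002, 0, 0, 0, 1],
    [0.035, 0.003, -0.002, 0, 0, 0, 1],
    [0.04, 0.003, -0.002, 0, 0, 0, 1],
    [0.045, 0.003, 0, 0, 0, 0, 1],
    [0.045, 0.003, 0, 0, 0, 0, 1],
    [0.045, 0.003, 0, 0, 0, 0, 1],
    [0.045, 0.003, 0, 0, 0, 0, 1],
    [0.045, 0.003, 0, 0, 0, 0, 1],
    [0.04, 0.003, 0, 0, 0, 0, 1],
    [0.035, 0.002, 0, 0, 0, 0, 1],
    [0.03, 0.002, 0, 0, 0, 0, 1],
    [0.02, 0, 0, 0, 0, 0, 1],
    [0.015, 0, 0, 0, 0, 0, 1],
    [0.008, 0, 0, 0, 0, 0, 1],
    [0, 0, 0, 0, 0, 0, 1]
  ]
}}

```text
time: 24.55
position: [0.5614, 0.2204, 0.331]
orientation: [-0.001, 0.708, 0.706, 0.001]
contact_force: [0.2, 0.2, -6.7]
width: 0.135
grasp_force: 58.9
```

```bash
python3 -c "
from h import *
go([.56,.22,.29],down(90,50)); print(np.round(r.state()['q'],2))
s=snap('side'); cv2.imwrite('pics/over.png',cv2.resize(s['img'],(800,600)))"
```

```text
t 24.55 p [0.5614 0.2204 0.331 ] z [ 0.     0.003 -1.   ] x [0.003 1.    0.003] w 0.135 F [ 0.2  0.2 -6.7] g 58.9
 shift mm [-0.6 -1.5 41. ] shift-after-turn [-31.7  -1.4  26. ]  turn deg [ 0.1 49.8 -0.1]
[-0.36  0.32 -0.07  1.6   0.02  1.22 -0.44]
```

View pics/over.png

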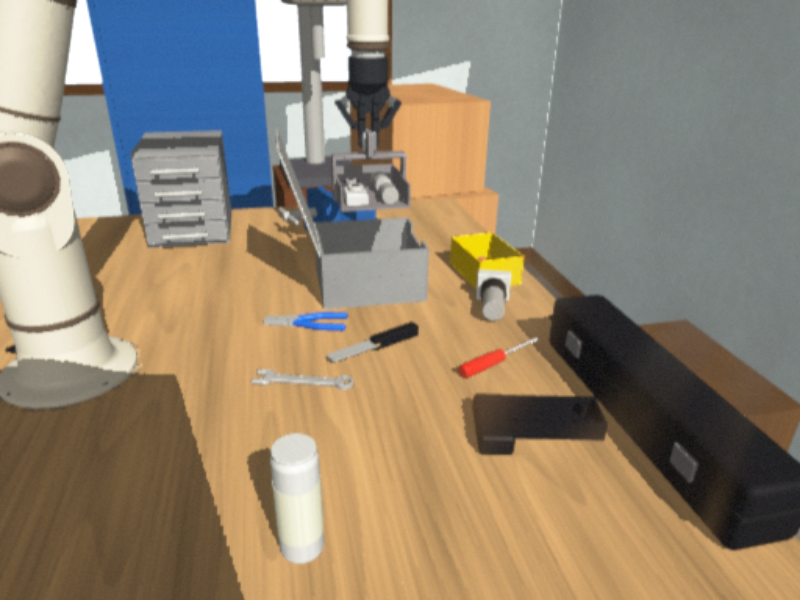

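Request:
{"op": "send_rows", "data": {
  "deltas": [
    [0.006, 0, 0, 0, 0, 0, 1],
    [0.012, 0, 0.002, 0, 0, 0, 1],
    [0.016, 0, 0.004, 0, 0, 0, 1],
    [0.02, 0, 0.005, 0, 0, 0, 1],
    [0.02, 0, 0.006, 0, 0, 0, 1],
    [0.018, 0, 0.007, 0, 0, 0, 1],
    [0.014, 0, 0.007, 0, 0, 0, 1],
    [0.011, 0, 0.005, 0, 0, 0, 1],
    [0.007, 0, 0.003, 0, 0, 0, 1],
    [0.003, 0, 0.002, 0, 0, 0, 1],
    [0, 0, 0, 0, 0, 0, 1],
    [-0.004, 0, -0.003, 0, 2, 0, 1],
    [-0.008, 0, -0.005, 0, 4, 0, 1],
    [-0.008, 0, -0.005, 0, 4, 0, 1],
    [-0.008, 0, -0.005, 0, 4, 0, 1],
    [-0.008, 0, -0.005, 0, 4, 0, 1],
    [0, 0, 0, 0, 0, 0, 1]
  ]
}}

```text
time: 26.3
position: [0.5649, 0.3005, 0.309]
orientation: [-0.109, 0.703, 0.694, 0.113]
contact_force: [0.3, -2.4, -8.6]
width: 0.134
grasp_force: 59.2
```

```bash
python3 -c "
from h import *
go([.56,.28,.3],down(90,50)); print(np.round(r.state()['q'],2))"
```

```text
t 26.3 p [0.5649 0.3005 0.309 ] z [ 0.007  0.309 -0.951] x [0.012 0.951 0.31 ] w 0.134 F [ 0.3 -2.4 -8.6] g 59.2
 shift mm [-22.3  -4.7   2.2] shift-after-turn [-20.1  -4.9  -9.9]  turn deg [ 0.6 32.  -0.6]
[-0.24  0.34 -0.18  1.66 -0.26  1.03 -0.3 ]
```

Request:
{"op": "send_rows", "data": {
  "deltas": [
    [-0.008, 0, -0.004, 0, 4, 0, 1],
    [-0.008, 0, -0.004, 0, 4, 0, 1],
    [-0.008, 0, -0.004, 0, 4, 0, 1],
    [-0.008, 0, -0.004, 0, 4, 0, 1],
    [-0.008, 0, -0.004, 0, 4, 0, 1],
    [-0.008, 0, -0.004, 0, 4, 0, 1],
    [-0.008, 0, -0.004, 0, 4, 0, 1],
    [-0.008, 0, -0.004, 0, 4, 0, 1],
    [0, 0, 0, 0, 0, 0, 1],
    [0, 0, 0, 0, 0, 0, 1],
    [0, 0, 0, 0, 0, 0, 1]
  ]
}}

```text
time: 27.4
position: [0.5626, 0.239, 0.3033]
orientation: [-0.298, 0.641, 0.64, 0.301]
contact_force: [0.2, 0.8, -3.5]
width: 0.133
grasp_force: 59.9
```

```bash
python3 -c "
from h import *
go([.56,.28,.3],down(90,50)); print(np.round(r.state()['q'],2))
a=[snap(n)['img'] for n in('top','side')]
a[0]=a[0][110:300,30:230]; a[1]=a[1][40:230,150:350]
cv2.imwrite('pics/pour.png',cv2.resize(np.hstack([x for x in a]),(800,380)))"
```

```text
t 27.4 p [0.5626 0.239  0.3033] z [ 0.004  0.767 -0.641] x [-0.001  0.641  0.767] w 0.133 F [ 0.2  0.8 -3.5] g 59.9
 shift mm [23.8 -2.7 33.6] shift-after-turn [23.8 -2.6 33.6]  turn deg [ 0.2 -0.1  0.1]
[ 0.23  0.41 -0.3   1.85 -0.9   1.06  0.48]
```

View pics/pour.png

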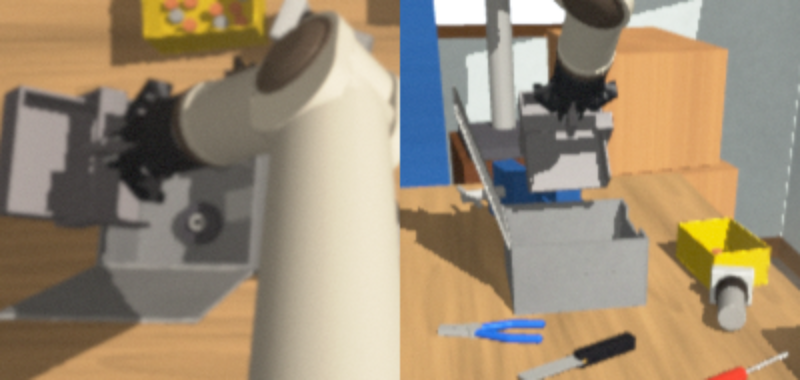

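Request:
{"op": "send_rows", "data": {
  "deltas": [
    [0.012, 0, 0.008, 0, -6, 0, 1],
    [0.012, 0, 0.008, 0, -6, 0, 1],
    [0.012, 0, 0.008, 0, -6, 0, 1],
    [0.012, 0, 0.008, 0, -6, 0, 1],
    [0.012, 0, 0.006, 0, -6, 0, 1],
    [0.012, 0, 0.006, 0, -6, 0, 1],
    [0.012, 0, 0.006, 0, -6, 0, 1],
    [0.012, 0, 0.006, 0, -6, 0, 1],
    [0.004, 0, 0, 0, -2, 0, 1],
    [0, 0, -0.02, 0, 0, 0, 1],
    [0, 0, -0.02, 0, 0, 0, 1],
    [0, 0, 0, 0, 0, 0, 1]
  ]
}}

```text
time: 28.7
position: [0.5637, 0.3516, 0.3442]
orientation: [-0.001, 0.709, 0.705, 0.004]
contact_force: [0.2, 0.8, -2.2]
width: 0.13
grasp_force: 59.9
```

```bash
python3 -c "
from h import *
go([.519,-.333,.32],down(90)); print(np.round(r.state()['q'],2))
a=[snap(n)['img'] for n in('top','side')]
a[0]=a[0][110:300,30:230]; a[1]=a[1][40:230,150:350]
cv2.imwrite('pics/pour2.png',cv2.resize(np.hstack([x for x in a]),(800,380)))"
```

```text
t 28.7 p [0.5637 0.3516 0.3442] z [ 0.005  0.007 -1.   ] x [0.005 1.    0.007] w 0.13 F [ 0.2  0.8 -2.2] g 59.9
 shift mm [-685.   -41.7   19. ] shift-after-turn [-684.6  -44.7   24.2]  turn deg [ 0.3 -0.4 -0.3]
[-0.51  0.43 -0.12  1.42  0.05  1.29 -0.64]
```

View pics/pour2.png

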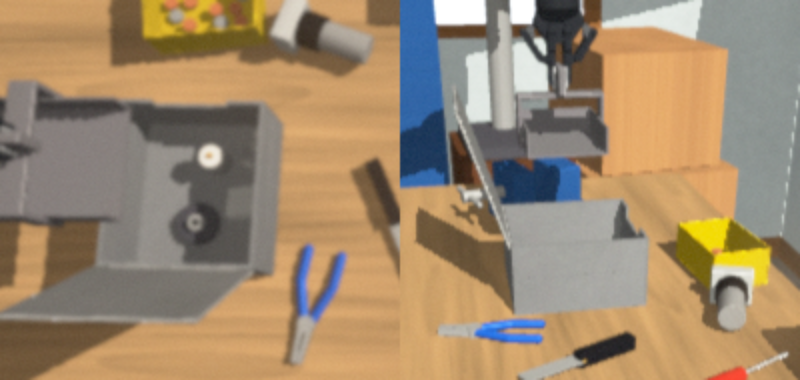

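Request:
{"op": "send_rows", "data": {
  "deltas": [
    [-0.015, -0.002, 0, 0, 0, 0, 1],
    [-0.03, -0.002, 0, 0, 0, 0, 1],
    [-0.04, -0.002, 0, 0, 0, 0, 1],
    [-0.045, -0.003, 0, 0, 0, 0, 1],
    [-0.045, -0.003, 0, 0, 0, 0, 1],
    [-0.045, -0.003, 0, 0, 0, 0, 1],
    [-0.045, -0.003, 0, 0, 0, 0, 1],
    [-0.045, -0.003, 0, 0, 0, 0, 1],
    [-0.045, -0.003, 0, 0, 0, 0, 1],
    [-0.045, -0.003, 0, 0, 0, 0, 1],
    [-0.045, -0.003, 0, 0, 0, 0, 1],
    [-0.045, -0.003, 0, 0, 0, 0, 1],
    [-0.045, -0.003, 0, 0, 0, 0, 1],
    [-0.045, -0.003, 0, 0, 0, 0, 1],
    [-0.045, -0.003, 0, 0, 0, 0, 1],
    [-0.035, -0.001, 0, 0, 0, 0, 1],
    [-0.02, 0, 0, 0, 0, 0, 1],
    [-0.01, 0, 0, 0, 0, 0, 1],
    [0, 0, 0, 0, 0, 0, 1]
  ]
}}

```text
time: 30.7
position: [0.5146, -0.3407, 0.3375]
orientation: [-0.002, 0.71, 0.704, 0.001]
contact_force: [0.4, -0.3, -2.7]
width: 0.131
grasp_force: 59.8
```

Request:
{"op": "send_rows", "data": {
  "deltas": [
    [0, 0, 0, 0, 0, 4, 1],
    [0, 0, 0, 0, 0, 7, 1],
    [0, 0, 0, 0, 0, 7, 1],
    [0, 0, 0, 0, 0, 7, 1],
    [0, 0, 0, 0, 0, 7, 1],
    [0, 0, 0, 0, 0, 7, 1],
    [0, 0, 0, 0, 0, 7, 1],
    [0, 0, 0, 0, 0, 7, 1],
    [0, 0, 0, 0, 0, 7, 1],
    [0, 0, 0, 0, 0, 7, 1],
    [0, 0, 0, 0, 0, 7, 1],
    [0, 0, 0, 0, 0, 7, 1],
    [0, 0, 0, 0, 0, 7, 1],
    [0, 0, 0, 0, 0, 7, 1],
    [0, 0, 0, 0, 0, 5, 1],
    [0, 0, 0, 0, 0, 0, 1],
    [0, 0, 0, 0, 0, 0, 1]
  ]
}}

```text
time: 32.4
position: [0.5167, -0.3374, 0.3383]
orientation: [-0.002, 0.996, -0.087, 0.0]
contact_force: [-0.9, -0.3, -2.1]
width: 0.134
grasp_force: 59.8
```

```bash
python3 -c "
from h import *
go([.519,-.333,.122],down(-10.5)); p,o,st=tool()
s=snap('side'); C=cloud(s); L=(C-p)@o.as_matrix()
# tray near wall bottom/top edges in tool coords
m=(abs(L[...,0])<.1)&(L[...,1]>.04)&(L[...,1]<.09)&(L[...,2]>.0)&(L[...,2]<.16); P=L[m]; print(m.sum())
for a in (-.07,-.045,.045,.07):
    k=abs(P[:,0]-a)<.01
    if k.sum(): print(a,P[k].mean(0).round(3),np.percentile(P[k][:,2],[2,98]).round(3))
b=snap('top')['img']; cv2.imwrite('pics/b2.png',cv2.resize(b[140:270,60:190],(520,520)))
"
```

```text
t 32.4 p [ 0.5167 -0.3374  0.3383] z [ 0.001  0.004 -1.   ] x [ 0.985 -0.174 -0.   ] w 0.134 F [-0.9 -0.3 -2.1] g 59.8
 shift mm [  1.5  -3.9 216.3] shift-after-turn [  1.4  -4.8 216.3]  turn deg [-0.2  0.   0.5]
2722
-0.07 [-0.07   0.067  0.093] [0.072 0.116]
-0.045 [-0.045  0.067  0.094] [0.073 0.118]
0.045 [0.045 0.067 0.096] [0.074 0.118]
0.07 [0.07  0.066 0.094] [0.074 0.119]
```

View pics/b2.png

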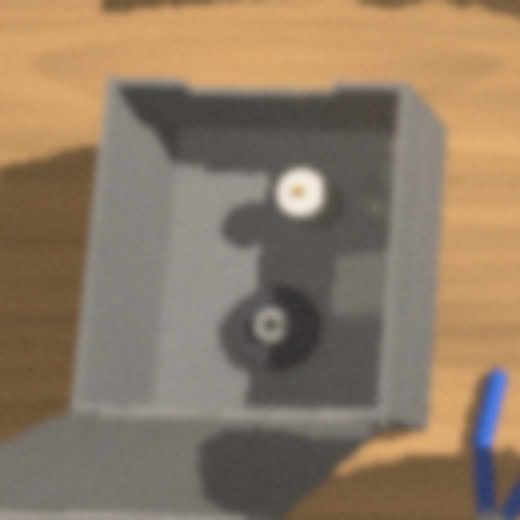

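```bash
python3 -c "
from h import *
s=snap('top'); C=cloud(s); z=C[...,2]
np.set_printoptions(linewidth=250)
print((z[160:246:3,84:172:3]*1000).astype(int))
t0=dict(np.load('top.npz')); z0=cloud(t0)[...,2]
d=((abs(z-z0)>.012)&(z>.008)&(z<.3)&(z0<.3)).astype(np.uint8); n,l,st,ce=cv2.connectedComponentsWithStats(d)
for i in range(1,n):
    if st[i,4]>12: m=l==i; print(st[i],C[m].mean(0).round(3))
"
```

```text
[[   2  121  120  121  120  120  118  118    0    0    0    0    0   -1   -1    2    0   -3   -4    1  121  119  122  120  118  119    0    4    0    1]
 [   0  120  108   95   97   94   93   95   97   98  102   99   98   98   98   97  100  100  103  102  101  104  106  104  104  104  112    3   -2    1]
 [  -2  121  102   82   62   63   63   65   68   70   64   66   65   68   71   68   68   71   72   71   70   71   70   72   76   77  108   76    0   -4]
 [   1  118  100   82   62   40   29   27   30   36   31   33   34   35   36   35   37   36   35   40   41   40   39   38   43  122  110   74   40   -1]
 [   0  116   99   79   60   43   18    7    7    4    4    0    3    4    5    2    6    4    7    6    6    7    5    7    7  118  103   70   38    6]
 [   6  116   99   77   63   39   18    7    4    7    1    3    2    6    6    4    5    5    2    0    5    6    6    8    6  121  101   70   34    0]
 [ 121  111   92   76   54   39   17    6    6    3    5    3    6    6    6    2    6    2    1    1    8    6    7    6   37  121  101   69   31   -2]
 [ 120  112   96   74   55   
[... 3036 characters left out ...]
2  120  120  121  121  119  118  118  122  120  122  117  118  118  120    9    5    7    3    5    8    3    5    5  119   87   54   23   -1    1]
 [ 140  141  142  139  139  135  134  140  134  137  132  132  131  133  129  127  130  132  128  128  126  127  128  123  122   87   54   24    0    1]]
[  81  160   79   81 1845] [0.599 0.301 0.064]
[ 320  168   51   76 1432] [ 0.536 -0.301  0.234]
[149 175  10  21 115] [0.616 0.172 0.036]
[128 182  19  15 182] [0.606 0.216 0.048]
[212 188   8   5  15] [0.608 0.001 0.024]
[142 201  15  19 214] [0.547 0.182 0.037]
[118 210  24  24 381] [0.519 0.243 0.021]
[  37  242  120   25 1784] [0.419 0.236 0.225]
[494 302  18   8  53] [ 0.301 -0.712  0.111]
```

Request:
{"op": "send_rows", "data": {
  "deltas": [
    [0.001, -0.004, 0.02, 0, 0, 0.5, 1],
    [0, 0, 0.035, 0, 0, 0, 1],
    [0, 0, 0.04, 0, 0, 0, 1],
    [0, 0, 0.04, 0, 0, 0, 1],
    [0, 0, 0.03, 0, 0, 0, 1],
    [0, 0, 0.02, 0, 0, 0, 1],
    [0, 0, 0.01, 0, 0, 0, 1],
    [0, 0, 0.005, 0, 0, 0, 1],
    [0, 0, 0, 0, 0, 0, 1],
    [0, 0, 0, 0, 0, 0, 1],
    [0, 0, 0, 0, 0, 0, 1]
  ]
}}

```text
time: 33.65
position: [0.5191, -0.3353, 0.1399]
orientation: [-0.001, 0.996, -0.094, 0.001]
contact_force: [0.5, 0.1, -2.7]
width: 0.136
grasp_force: 59.7
```

```bash
python3 -c "
from h import *
go([.519,-.333,.122],down(-10.5))"
```

```text
t 33.65 p [ 0.5191 -0.3353  0.1399] z [ 0.003  0.002 -1.   ] x [ 0.982 -0.187  0.003] w 0.136 F [ 0.5  0.1 -2.7] g 59.7
 shift mm [-0.5 -2.2 17.9] shift-after-turn [-0.5 -2.3 17.9]  turn deg [-0.1 -0.1 -0.3]
```

Request:
{"op": "send_rows", "data": {
  "deltas": [
    [0, 0, 0.008, 0, 0, 0, 1],
    [0, 0, 0.005, 0, 0, 0, 1],
    [0, 0, 0.003, 0, 0, 0, 1],
    [0, 0, 0.002, 0, 0, 0, 1],
    [0, 0, 0, 0, 0, 0, 1],
    [0, 0, 0, 0, 0, 0, 1]
  ]
}}

```text
time: 34.25
position: [0.5176, -0.3341, 0.122]
orientation: [-0.002, 0.996, -0.094, -0.0]
contact_force: [-7.6, 5.9, 12.7]
width: 0.131
grasp_force: 62.0
```

Request:
{"op": "send_rows", "data": {
  "deltas": [
    [0, 0, -0.001, 0, 0, 0, 1],
    [0, 0, 0, 0, 0, 0, 0.7],
    [0, 0, 0, 0, 0, 0, 0.4],
    [0, 0, 0, 0, 0, 0, 0],
    [0, 0, 0, 0, 0, 0, 0],
    [0, 0, 0, 0, 0, 0, 0],
    [0, 0, 0, 0, 0, 0, 0],
    [0, 0, -0.02, 0, 0, 0, 0],
    [0, 0, -0.04, 0, 0, 0, 0],
    [0, 0, -0.05, 0, 0, 0, 0],
    [0, 0, -0.05, 0, 0, 0, 0],
    [0, -0.04, -0.03, 0, 0, 0, 0],
    [0, -0.05, 0, 0, 0, 0, 0],
    [0, -0.05, 0, 0, 0, 0, 0],
    [0, -0.03, 0, 0, 0, 0, 0],
    [0, 0, 0, 0, 0, 0, 0],
    [0, 0, 0, 0, 0, 0, 0]
  ]
}}

```text
time: 35.95
position: [0.55, -0.1676, 0.3121]
orientation: [-0.001, 0.996, -0.093, 0.0]
contact_force: [0.1, 0.4, -1.3]
width: 1.002
grasp_force: 0.0
```

```bash
python3 -c "
from h import *
go([.519,-.333,.122],down(-10.5))
a=snap('side')['img']; cv2.imwrite('pics/end.png',cv2.resize(a,(800,600)))
np.save('endside.npy',a)"
```

```text
t 35.95 p [ 0.55   -0.1676  0.3121] z [ 0.001  0.003 -1.   ] x [ 0.983 -0.185  0.   ] w 1.002 F [ 0.1  0.4 -1.3] g 0.0
 shift mm [ -0.  168.8 189.6] shift-after-turn [ -0.4 168.3 190.1]  turn deg [-0.2 -0.  -0.2]
```

View pics/end.png

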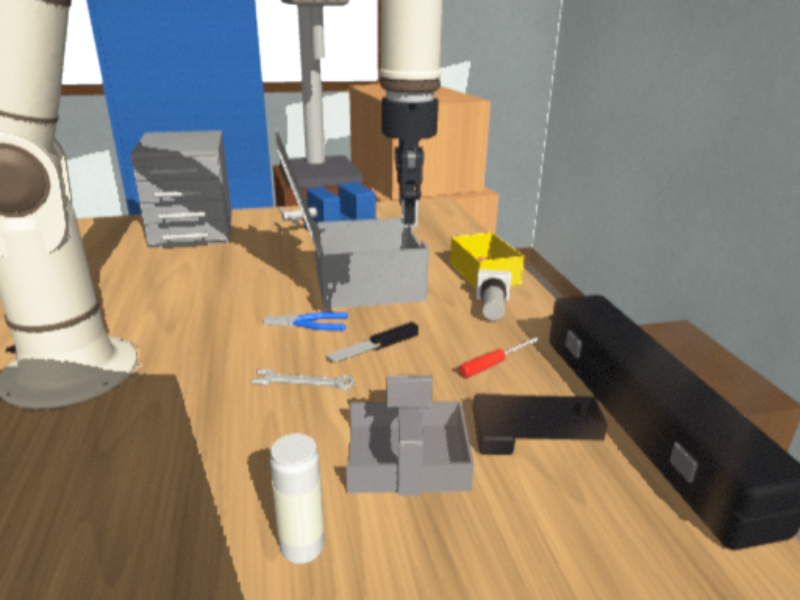

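The view shows the empty tray upright at (410,445), the lever lying at (375,343), the cover open at (300,190), and the other items where they were.

```bash
python3 -c "
from plant import r
print(r.close_job())"
```

```text
the job is handed in; nothing more can be done
None
```

The job is handed in at about 36 s: the cover stands open at about 107°, the lever lies on the bench, all four parts are in the bin, and the empty tray stands upright in its old place with the other things undisturbed; the notch was on the bin's far side (+x), not the side the task text suggested.

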